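# Turn the paint brush round in its sloping bench stand

## Robot

A 6-joint arm with a two-finger parallel gripper is mounted at the origin on a cart in front of the work surface, level with it; the furniture and walls round the work are solid. World frame = base frame: x ahead of the robot, y to its left, z up, the work surface at z = 0. Lengths are in m, angles in rad, forces in N, time in s.
With the tool pointing down it reaches from about 0.275 to 0.85 m from the base axis. Payload 19 kg.
Tool frame: the origin (TCP) lies between the finger pads; the fingertips stand ctrl.tip_extent ahead of it and the grasp point (between the pads) lies 2 mm behind it (ctrl.tip_extent is the distance from the TCP to the fingertips, in m); z points along the fingers, y is the direction in which the jaws open and shut (so a half turn about z gives the same grasp; the last joint's range is limited). The gripper opens to 85 mm and grips with 20 to 120 N. Pads are 22 mm wide; open, the fingers measure 114 mm over their backs; the gripper's body (76 mm by 85 mm) begins 54 mm behind the grasp point. The pads swing forward as they close: fully open they stand 13 mm farther back than shut.
Start: joints at [1.035, 0.15, 1.437, -0, 1.554, -0.134], TCP at [0.225, 0.529, 0.248] pointing down, gripper open.
Joint ranges: [-2.8, 2.8], [-0.68, 2.1], [0.12, 2.68], [-1.39, 4.53], [0.16, 2.79], [-2.81, 2.81]. Speed limits (rad/s): [1.89, 1.89, 2.22, 3.01, 3.01, 3.01].

## Interface

Orientations are given as a 3x3 rotation matrix whose columns are the frame's x, y, z axes.
In Python, from rig import ctrl, kinematics, eyes, ticket gives the robot as it stands. Calls block until the motion is done:
- ctrl.reach(position, orientation): joint-space move of the TCP to a pose.
- ctrl.movel(position, rot=None, velocity=0.15, stop_force=None): straight line of the TCP; rot=None keeps the orientation; velocity is the mean speed in m/s. With stop_force (N) it stops when the force on the tool has changed by that much, and returns True; else False.
- ctrl.movej(angles): joint-space move.
- ctrl.grip(opening, f_grip=None): finger opening in m; f_grip is the grip in N (None keeps the last); returns when the fingers have stopped.
- ctrl.hold(seconds).
- kinematics.solve_ik(position, orientation): joint angles nearest the present ones, or None.
- ctrl.get_obs(): the state.
- eyes.read_camera(name): name is "scene" or "top" or "wrist"; returns the picture (480x640x3 uint8, red, green, blue); there is no depth.
- eyes.camera_info(name): a dict with "vfov" (degrees; the focal length in pixels is half the picture's height over the tangent of half this angle, whatever the lens; pixels are square), "cx", "cy" (the principal point, pixels), "T" (4x4, takes a point from camera to world coordinates). Camera axes: x right, y down, z forward; pixel columns grow to the right and rows downward; lengths in m; the calibration is good to about 2 mm. The wrist camera is an equidistant fisheye: a pixel r from the principal point sees the ray r / f radians off the axis. A picture is of the moment at which its call begins: read the wrist's pose just before it. camera_info takes no time and is no camera call; for the wrist camera it gives the pose at the moment of the call.
A pose or a line that the arm cannot do raises ctrl.PlanningError and nothing moves.
- ticket.finish_job(): hands the job in, once; it reports no verdict.
The state is a dict: "time": time; "joints": joint angles; "dq": joint speeds; "joint_torque": joint torques, N m; "ee_pos": TCP position; "tcp_rot": TCP orientation; "force": force on the tool from outside, world axes, zero at the start; "torque": the same for the moment, N m; "gripper_width": finger opening in m.
Only numpy, scipy, OpenCV 4.12 (cv2) and the standard library are available. Lean on these libraries where they do the work, as an engineer would, in place of code of your own. Each camera call takes 0.05 s, during which the arm holds its last target. There are 200 camera calls.

## Task

The paint brush has been left standing on its bristles in the sloping pocket of the wooden brush stand. Pull it right out, turn it end for end and put it back in the same pocket handle first, gently pushed in until the handle end meets the bottom, bristles out in the open. Let go of it, and leave the other things on the bench where they are.

Things in the scene. Friction and masses are not known exactly. Their poses are not given: they have to be found in the camera images.
- brush_middle (a point): Centre of the paint brush (233 long, 70 g). y runs along it from bristles to handle, x across its width, z through its thickness. It starts bristles down, on edge: x and y lie in the upright plane of the pocket's axis, the flat faces look sideways, so fingers closing level take its 12 mm thickness. Only a grip within 15 mm of this point stays clear of the pocket before and after the turn.
- bristle_tip (a point): Middle of the bristles' free end, at y = -116 from brush_middle, same axes. Stiff bristles 48 wide, 11 thick reach from y = -116 to -62, then a metal ferrule 50 wide, 14 thick to y = -32.
- handle_end (a point): Middle of the handle's free end, at y = +116 from brush_middle, same axes. The wooden handle is 12 thick with flat faces, 42 wide at y = -34, tapering to 22 wide at y = +39 and on to the end.
- pocket: Plywood sleeve on a base board (150 x 110 x 12) fixed to the bench. Origin: centre of the mouth, 110 up. z points out of it, 0.65 rad above level, away from the robot (yaw within 0.35); y level; x across, forward-down. Inside 56 (x) by 22 (y), 90 deep, walls 9. The lower wall runs on 45 beyond the mouth as an open tongue (top face at x = +28): a released brush sinks about 15 onto it; that is fine.
- paint_tin: Round closed paint tin, 77 diameter, 77 tall; origin under its centre (mm). A bystander; loose.
- screw_jar: Round jar of screws with a green lid, 54 diameter, 82 tall (colliding shape 58 diameter, 91 tall); origin under its centre (mm). A bystander; loose.
- tape_roll: Small dark tape roll lying flat, 53 diameter, 19 tall; origin under its centre (mm). A bystander; loose.
- brush: The paint brush as a body; origin on one flat face, 6.5 mm below brush_middle along the brush's own z; same axes.

How it is judged:
On the way, in this order (a step that is already met when the one before it is completed fails the run):
1. the brush is right out of the pocket: bristle tip at least 5 mm in front of the mouth (z of bristle_tip in the frame of pocket above 0.005 m), for 0.1 s.
2. the handle end has entered the pocket by 30 mm (z of handle_end in the frame of pocket below -0.03 m and x of handle_end in the frame of pocket between -0.03 and 0.03 m and y of handle_end in the frame of pocket between -0.015 and 0.015 m), for 0.1 s.
At the end, for the whole second after the job is handed in: The handle end is inside the pocket, within 12 mm of its 90 mm depth, the bristle tip is at least 90 mm out of the mouth (measured along the pocket), and the brush rests there, released (slower than 20 mm/s) (z of handle_end in the frame of pocket below -0.078 m and z of bristle_tip in the frame of pocket above 0.09 m and x of handle_end in the frame of pocket between -0.03 and 0.03 m and y of handle_end in the frame of pocket between -0.015 and 0.015 m and linear speed of brush below 0.02 m/s); the robot touches nothing.
It fails at once if the brush is rammed into the stand (over 40 N) (contact force between brush and pocket above 40 N).
It fails at once if a bystander is moved by more than 30 mm (distance of any of paint_tin, screw_jar, tape_roll from where it was at the start of the episode above 0.03 m).
It also fails if it takes over 48 s, if anything falls off the work surface, if the arm or the gripper's body presses on something with over 40 N, if the wrist force passes 120 N, or if a joint passes its speed limit or range.

## Working session

There is one attempt and no reset: what is moved stays moved. The work goes in short steps, each a Python script; the robot and the scene stay as the last script left them, time stands still between calls to the robot, and variables do not carry over. Pictures are saved under pics/ and viewed, about 8 in all and at most 12, crops included, and the job is handed in when it is done.

```bash
ls; mkdir -p pics
python3 - <<'E'
from rig import ctrl,eyes
import cv2,numpy as np
for n in ("scene","top","wrist"):
    i=eyes.camera_info(n); print(n,i["vfov"],i["cx"],i["cy"]); print(np.round(i["T"],3).tolist())
    cv2.imwrite(f"pics/{n}0.png",eyes.read_camera(n)[:,:,::-1])
print(ctrl.get_obs()["time"],ctrl.tip_extent)
E
```

```text
pics
scene 52.980253043565426 322.5395523860522 243.69459755822714
[[0.898, -0.319, 0.303, 0.215], [-0.44, -0.656, 0.613, -0.631], [0.003, -0.684, -0.729, 0.9], [0.0, 0.0, 0.0, 1.0]]
top 57.04716102933632 319.16077365797395 239.61175366411317
[[-0.002, -0.983, 0.182, 0.381], [-1.0, 0.001, -0.008, 0.013], [0.008, -0.182, -0.983, 1.024], [0.0, 0.0, 0.0, 1.0]]
wrist 65.70646984690485 324.0670547010258 235.6397857260078
[[0.391, 0.874, 0.288, 0.15], [0.92, -0.371, -0.123, 0.562], [-0.001, 0.313, -0.95, 0.374], [0.0, 0.0, 0.0, 1.0]]
0.15 0.017
```

View pics/scene0.png

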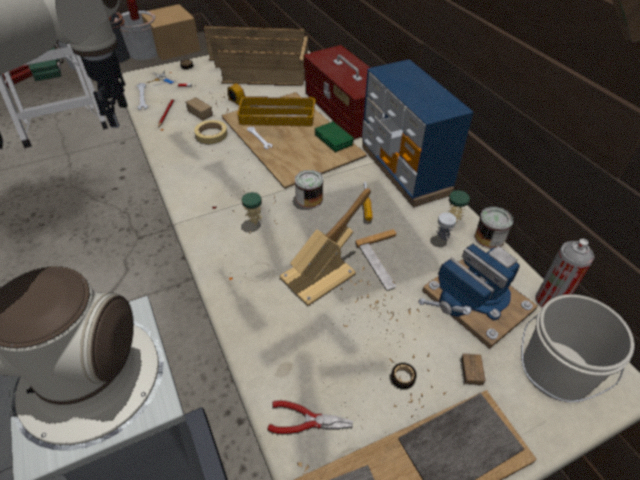

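View pics/top0.png

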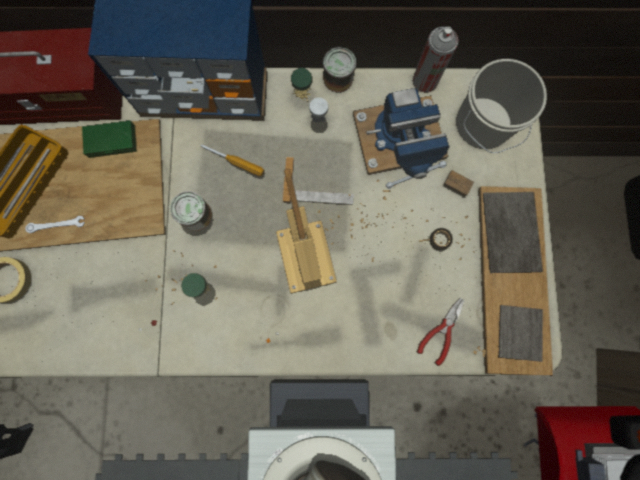

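Stand, leaning brush, tin, green-lidded jar and tape are all visible. In the top view the stand is at about (305,255) and the brush handle end at about (290,162). I'll enlarge both views.

Run:
```python
import cv2,numpy as np
a=cv2.imread("pics/scene0.png")[180:310,270:400]; b=cv2.imread("pics/top0.png")[150:300,255:355]
a=cv2.resize(a,None,fx=3.6,fy=3.6,interpolation=cv2.INTER_CUBIC); b=cv2.resize(b,None,fx=3.2,fy=3.2*1,interpolation=cv2.INTER_CUBIC)
o=np.zeros((480,800,3),np.uint8); o[:a.shape[0],:a.shape[1]]=a; o[:b.shape[0],475:475+b.shape[1]]=b
for k in range(0,130,20):
  cv2.putText(o,str(270+k),(int(k*3.6),478),0,.35,(255,255,255));cv2.putText(o,str(180+k),(440,int(k*3.6)+6),0,.35,(0,255,255))
  cv2.line(o,(int(k*3.6),0),(int(k*3.6),6),(0,0,255));cv2.line(o,(0,int(k*3.6)),(6,int(k*3.6)),(0,0,255))
for k in range(0,100,20): cv2.line(o,(475+int(k*3.2),0),(475+int(k*3.2),6),(0,0,255))
for k in range(0,150,20): cv2.line(o,(475,int(k*3.2)),(481,int(k*3.2)),(0,0,255))
cv2.imwrite("pics/crop0.png",o)
```

```text
(no output)
```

View pics/crop0.png

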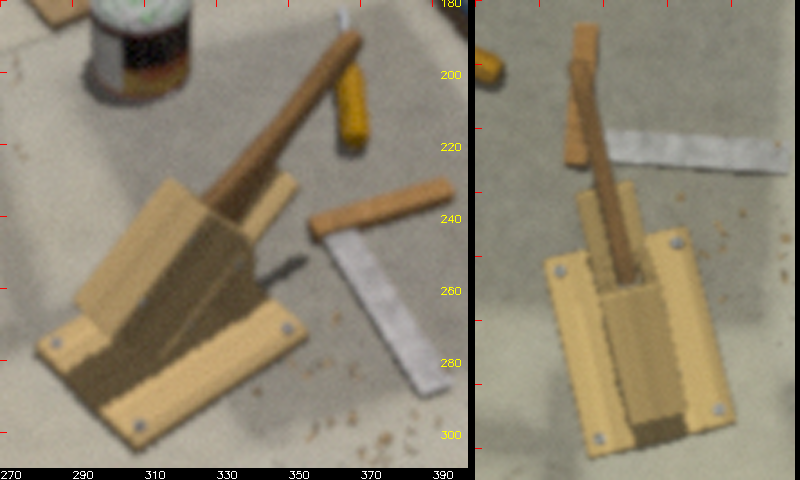

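```bash
cat > h.py <<'E'
import numpy as np
from scipy.optimize import least_squares
from rig import eyes
def proj(n,P):
    i=eyes.camera_info(n); T=np.array(i["T"]); f=240/np.tan(np.radians(i["vfov"])/2)
    p=(np.atleast_2d(P)-T[:3,3])@T[:3,:3]
    return np.c_[i["cx"]+f*p[:,0]/p[:,2], i["cy"]+f*p[:,1]/p[:,2]]
def tri(pt):
    r=least_squares(lambda X:np.concatenate([proj(n,X)[0]-uv for n,uv in pt.items()]),[.5,0,.1]); return r.x,r.fun
def pocket(x,y,yaw,z=.110,el=.65):
    c,s=np.cos(yaw),np.sin(yaw); zz=np.array([np.cos(el)*c,np.cos(el)*s,np.sin(el)]); yy=np.array([-s,c,0])
    return np.c_[np.cross(yy,zz),yy,zz],np.array([x,y,z])
def rays(n,uv):
    i=eyes.camera_info(n); T=np.array(i["T"]); f=240/np.tan(np.radians(i["vfov"])/2)
    return T[:3,3],T[:3,:3]@np.array([(uv[0]-i["cx"])/f,(uv[1]-i["cy"])/f,1])
def onz(n,uv,z):
    o,d=rays(n,uv); return o+d*(z-o[2])/d[2]
E
cat > fit.py <<'E'
from h import *; import cv2
S=lambda u,v:np.array([270+u/3.6,180+v/3.6]); t=lambda u,v:np.array([255+(u-475)/3.2,150+v/3.2])
bt=[onz("top",t(*p),.012) for p in [(548,260),(687,228),(735,420),(592,457)]]
bs=[onz("scene",S(*p),.012) for p in [(38,350),(307,335),(138,448)]]
print("board top cam",np.round(bt,4).tolist(),"scene",np.round(bs,4).tolist())
obs=[("top",t(600,292),(-37,20,0)),("top",t(660,283),(-37,-20,0)),("top",t(580,193),(28,20,45)),("top",t(631,182),(28,-20,45)),
("scene",S(172,178),(-37,20,0)),("scene",S(245,235),(-37,-20,0)),("scene",S(298,183),(28,-20,45))]
def res(q):
    R,p=pocket(*q); return np.concatenate([proj(n,p+R@(np.array(m)/1000))[0]-uv for n,uv,m in obs])
r=least_squares(res,[.5,.03,.1],loss="soft_l1"); print("pocket",r.x,np.round(res(r.x).reshape(-1,2),1).tolist())
he,f=tri({"top":t(583,64),"scene":S(352,38)}); R,p=pocket(*r.x)
print("handle",he,f,"in pocket",R.T@(he-p))
for k,q in dict(tin=(190,209),jar=(194,285),tape=(441,239)).items(): print(k,onz("top",q,dict(tin=.077,jar=.082,tape=.019)[k]))
# overlay
def over(out,q,he):
    R,p=pocket(*q); ims={}
    L=[]
    for x in(-37,-28,28,37):
        for y in(-20,20): L.append([(x,y,0),(x,y,-90)])
        L.append([(x,-20,0),(x,20,0)])
    L+= [[(28,-20,45),(28,20,45)],[(28,-20,0),(28,-20,45)],[(28,20,0),(28,20,45)]]
    o=np.zeros((480,800,3),np.uint8)
    for n,(x0,y0,w,h,sc,ox) in dict(scene=(270,180,130,130,3.6,0),top=(255,150,100,150,3.2,475)).items():
        a=cv2.resize(cv2.imread(f"pics/{n}0.png")[y0:y0+h,x0:x0+w],None,fx=sc,fy=sc,interpolation=cv2.INTER_CUBIC)
        for l in L:
            ab=proj(n,p+(np.array(l)/1000)@R.T); ab=((ab-[x0,y0])*sc).round().astype(int)
            cv2.line(a,ab[0].tolist(),ab[1].tolist(),(0,0,255),1)
        u=((proj(n,he)[0]-[x0,y0])*sc).astype(int); cv2.circle(a,u.tolist(),4,(255,0,0),1)
        o[:a.shape[0],ox:ox+a.shape[1]]=a[:, :800-ox]
    cv2.imwrite(out,o)
over("pics/ov1.png",r.x,he)
E
python3 fit.py
```

```text
board top cam [[0.5878, 0.101, 0.012], [0.6117, -0.0006, 0.012], [0.4708, -0.0346, 0.012], [0.4446, 0.0676, 0.012]] scene [[0.4461, 0.0618, 0.012], [0.6117, -0.0047, 0.012], [0.4719, -0.0389, 0.012]]
pocket [0.56575838 0.04123659 0.2497214 ] [[0.7, 0.9], [1.0, -1.1], [-1.0, 0.0], [1.4, -1.1], [-1.0, -0.5], [-9.5, -6.5], [0.4, 0.1]]
handle [0.67278491 0.06566281 0.19374047] [-0.13567807  0.44004407  0.50031222 -0.16109357] in pocket [-0.0002493  -0.00278135  0.13804342]
tin [0.62473626 0.28950299 0.077     ]
jar [0.45708673 0.27112085 0.082     ]
tape [ 0.56775841 -0.27832047  0.019     ]
```

View pics/ov1.png

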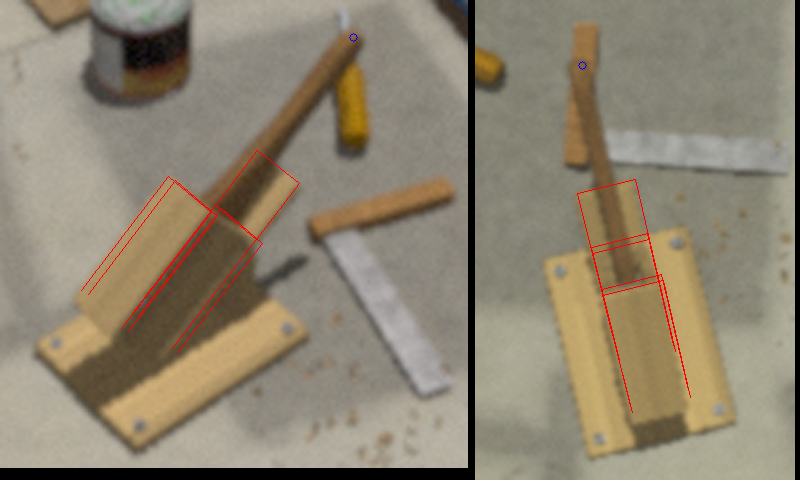

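The model matches both views: yaw is about 0.24, agreeing with the board edges, and the handle end sits 138 mm out against about 143 expected. Turning about the tool axis (pocket x) flips the brush, so I'll check IK for both tool yaws.

```bash
cat >> h.py <<'E'
R0,p0=pocket(.5658,.0412,.241)
def W(x,y,z): return p0+R0@np.array([x,y,z])
def Rt(th):  # tool: z=pocket x, y=pocket y turned by th about pocket x
    zt=R0[:,0]; yt=R0[:,1]*np.cos(th)+R0[:,2]*np.sin(th); return np.c_[np.cross(yt,zt),yt,zt]
E
python3 - <<'E'
from h import *; from rig import kinematics
for P in [(-.2,0,.024),(.002,0,.024),(-.06,0,.15),(0.002,0,.15)]:
  for th in (0,np.pi/2,-np.pi/2,np.pi):
    q=kinematics.solve_ik(W(*P),Rt(th)); print(P,round(th,2),None if q is None else np.round(q,2))
E
```

```text
(-0.2, 0, 0.024) 0 [-0.36 -0.49  2.03  0.4   1.08 -2.27]
(-0.2, 0, 0.024) 1.57 [-0.36 -0.49  2.03  0.4   1.08 -0.7 ]
(-0.2, 0, 0.024) -1.57 [-0.36 -0.49  2.03  0.4   1.08  2.44]
(-0.2, 0, 0.024) 3.14 [-0.36 -0.49  2.03  0.4   1.08  0.87]
(0.002, 0, 0.024) 0 [-0.19 -0.06  2.05  0.47  0.59 -2.32]
(0.002, 0, 0.024) 1.57 [-0.19 -0.06  2.05  0.47  0.59 -0.74]
(0.002, 0, 0.024) -1.57 [-0.19 -0.06  2.05  0.47  0.59  2.4 ]
(0.002, 0, 0.024) 3.14 [-0.19 -0.06  2.05  0.47  0.59  0.83]
(-0.06, 0, 0.15) 0 [-0.13 -0.05  1.77  0.3   0.82 -2.08]
(-0.06, 0, 0.15) 1.57 [-0.13 -0.05  1.77  0.3   0.82 -0.51]
(-0.06, 0, 0.15) -1.57 [-0.13 -0.05  1.77  0.3   0.82  2.63]
(-0.06, 0, 0.15) 3.14 [-0.13 -0.05  1.77  0.3   0.82  1.06]
(0.002, 0, 0.15) 0 [-0.1   0.07  1.76  0.31  0.72 -2.09]
(0.002, 0, 0.15) 1.57 [-0.1   0.07  1.76  0.31  0.72 -0.52]
(0.002, 0, 0.15) -1.57 [-0.1   0.07  1.76  0.31  0.72  2.62]
(0.002, 0, 0.15) 3.14 [-0.1   0.07  1.76  0.31  0.72  1.05]
```

Run:
```python
from h import *; from rig import ctrl; import cv2
ctrl.grip(.06,40)
ctrl.reach(W(-.2,-.0015,.025),Rt(np.pi))
cv2.imwrite("pics/w1.png",eyes.read_camera("wrist")[:,:,::-1])
print(ctrl.movel(W(.003,-.0015,.025),velocity=.12,stop_force=12))
o=ctrl.get_obs(); print(o["time"],R0.T@(o["ee_pos"]-p0),o["force"])
ctrl.grip(0,40); o=ctrl.get_obs(); print(o["time"],o["gripper_width"],R0.T@o["force"],o["torque"])
a=eyes.read_camera("scene")[150:310,240:420];b=eyes.read_camera("top")[130:300,240:360]
a=cv2.resize(a,None,fx=2.7,fy=2.7);b=cv2.resize(b,None,fx=2.6,fy=2.6)
o=np.zeros((445,800,3),np.uint8);o[:a.shape[0],:a.shape[1]]=a;o[:b.shape[0],487:487+b.shape[1]]=b
cv2.imwrite("pics/g1.png",o[:,:,::-1])
```

```text
False
4.4667 [ 0.00254207 -0.00160661  0.02534441] [ 1.30437967 -0.280688   -0.27997979]
4.9583 0.012026750289235921 [-4.63754569 -0.19249523 -0.2031832 ] [-0.26271522  0.36431441 -0.01383994]
```

View pics/g1.png

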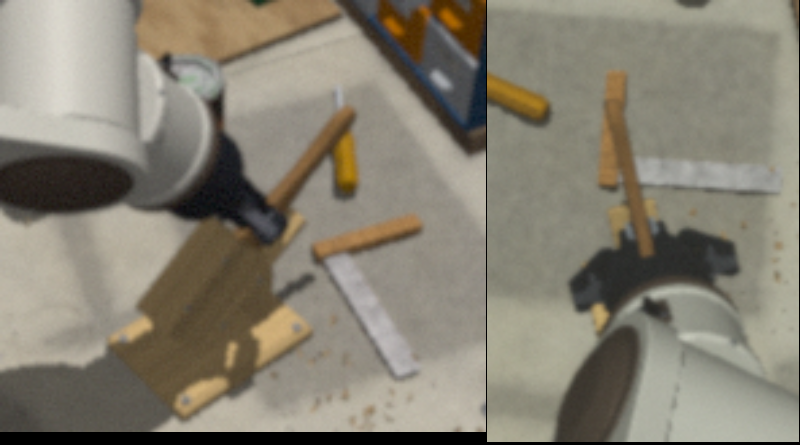

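The fingers hold the handle at 12.0 mm, which matches its thickness. Next I pull it out, lift, turn and look.

Run:
```python
from h import *; from rig import ctrl; import cv2
print(ctrl.movel(W(.0025,-.0016,.155),velocity=.1,stop_force=25))
o=ctrl.get_obs(); print(o["time"],R0.T@(o["ee_pos"]-p0),R0.T@o["force"],o["gripper_width"])
ctrl.movel(W(-.05,0,.165)); 
ctrl.reach(W(-.05,0,.165),Rt(np.pi/2)); ctrl.reach(W(-.05,0,.165),Rt(0))
ctrl.movel(W(.0,0,.165),velocity=.1)
o=ctrl.get_obs(); print(o["time"],R0.T@(o["ee_pos"]-p0),o["gripper_width"],o["joints"])
a=eyes.read_camera("scene")[150:310,260:440];b=eyes.read_camera("top")[100:280,230:370]
cv2.imwrite("pics/s2.png",a[:,:,::-1]);cv2.imwrite("pics/t2.png",b[:,:,::-1])
a=cv2.resize(a,None,fx=2.7,fy=2.7,interpolation=2);b=cv2.resize(b,None,fx=2.2,fy=2.2,interpolation=2)
# predicted axis points on images: handle_end, mouth
o=np.zeros((445,800,3),np.uint8);o[:a.shape[0],:a.shape[1]]=a;o[:b.shape[0],490:490+b.shape[1]]=b
for n,(x0,y0,sc,ox) in dict(scene=(260,150,2.7,0),top=(230,100,2.2,490)).items():
  for P in [(0,0,.165-.116),(0,0,0),(0,0,.165+.116)]:
    u=(proj(n,W(*P))[0]-[x0,y0])*sc+[ox,0]; cv2.circle(o,u.astype(int).tolist(),3,(255,0,0),1)
cv2.imwrite("pics/g2.png",o[:,:,::-1])
```

```text
False
6.5083 [ 0.00261748 -0.00155305  0.15439274] [ 0.41384993  0.1256847  -0.4750469 ] 0.01165004195571642
10.5833 [-5.98146498e-05  2.73756573e-05  1.65102097e-01] 0.011931731042215395 [-0.09449999  0.08185515  1.72089288  0.3004016   0.73906895 -2.06658392]
```

View pics/g2.png

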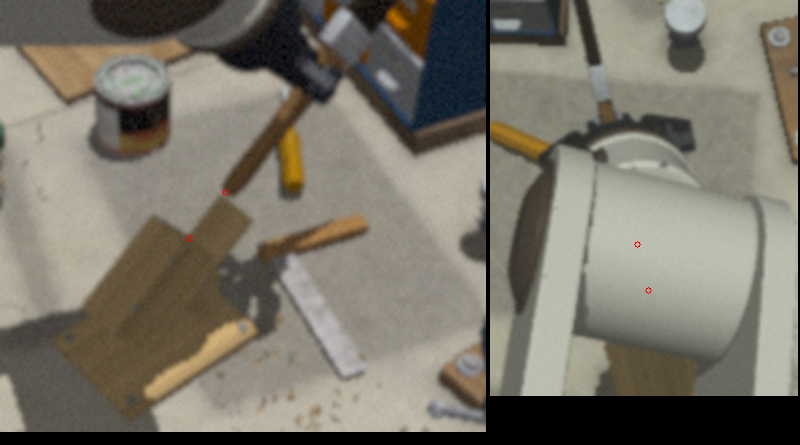

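The brush has turned: handle end towards the pocket, bristles out. In the scene crop the handle end is at about (235,188) and predicted at (225,192), a few mm off. I'll check in the wrist view before inserting.

```bash
cat >> h.py <<'E'
def projw(P):
    i=eyes.camera_info("wrist"); T=np.array(i["T"]); f=240/np.tan(np.radians(i["vfov"])/2)
    p=(np.atleast_2d(P)-T[:3,3])@T[:3,:3]; r=np.hypot(p[:,0],p[:,1]); th=np.arctan2(r,p[:,2])
    return np.c_[i["cx"]+f*th*p[:,0]/r,i["cy"]+f*th*p[:,1]/r]
E
python3 - <<'E'
from h import *; import cv2
C=[(0,0,.049),(0,0,0),(-.028,.011,0),(-.028,-.011,0),(.028,.011,0),(.028,-.011,0),(.028,.02,.045),(.028,-.02,.045),(-.037,.02,0),(-.037,-.02,0)]
P=np.array([W(*c) for c in C]); uw=projw(P); w=eyes.read_camera("wrist").copy(); cv2.imwrite("pics/w2.png",w[:,:,::-1])
for u in uw: cv2.circle(w,u.round().astype(int).tolist(),2,(255,0,0),1)
a=cv2.imread("pics/s2.png")[:,:,::-1][35:105,55:125]; a=cv2.resize(a,None,fx=4.5,fy=4.5,interpolation=2)
us=(proj("scene",P)-[260+55,150+35])*4.5
for u in us: cv2.circle(a,u.astype(int).tolist(),3,(255,0,0),1)
o=np.zeros((480,800,3),np.uint8); o[:315,:315]=a; o[:363,315:]=cv2.resize(w,(485,364))[:363]
cv2.imwrite("pics/g3.png",o[:,:,::-1]); print(uw.round())
E
```

```text
[[ 321.   16.]
 [ 321. -102.]
 [ 358. -145.]
 [ 283. -145.]
 [ 348.  -68.]
 [ 296.  -68.]
 [ 370.   25.]
 [ 273.   25.]
 [ 393. -160.]
 [ 247. -159.]]
```

View pics/g3.png

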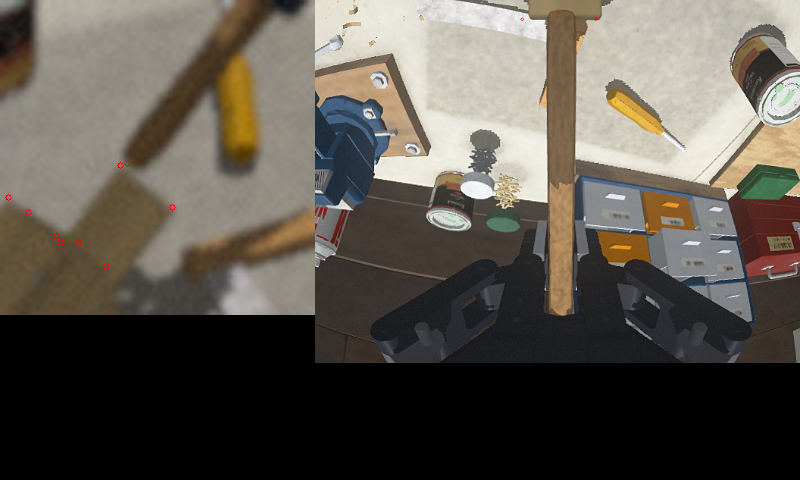

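In the wrist view the handle centre is at about u=561 and the tongue centre at about u=566. The pocket is therefore about 2.5 mm further in +y than the handle, and the scene view agrees. I'll shift and move closer for another look.

Run:
```python
from h import *; from rig import ctrl; import cv2
print(ctrl.movel(W(0,.0025,.128),velocity=.08,stop_force=8)); o=ctrl.get_obs(); print(o["time"],R0.T@(o["ee_pos"]-p0))
w=eyes.read_camera("wrist"); cv2.imwrite("pics/w3.png",w[:,:,::-1]); s=eyes.read_camera("scene")[185:255,300:370]
o=np.zeros((440,800,3),np.uint8); o[:420,:420]=cv2.resize(s,None,fx=6,fy=6,interpolation=2)
o[:440,425:795]=cv2.resize(w[0:110,275:368],(370,440),interpolation=2)
for c in [(.028,.02,.045),(.028,-.02,.045),(-.037,.02,0),(-.037,-.02,0),(0,.0025,.012)]:
  u=(proj("scene",W(*c))[0]-[300,185])*6; cv2.circle(o,u.astype(int).tolist(),3,(255,0,0),1)
cv2.imwrite("pics/g4.png",o[:,:,::-1])
print(projw(np.array([W(0,.0025,.02),W(.028,.02,.045),W(.028,-.02,.045),W(.028,.02,.02),W(.028,-.02,.02)])).round(1))
```

```text
False
11.35 [-0.00030929  0.00235431  0.12856009]
[[321.1  36.9]
 [364.4 111.1]
 [266.9 111.5]
 [364.7  51.8]
 [266.5  52.5]]
```

View pics/g4.png

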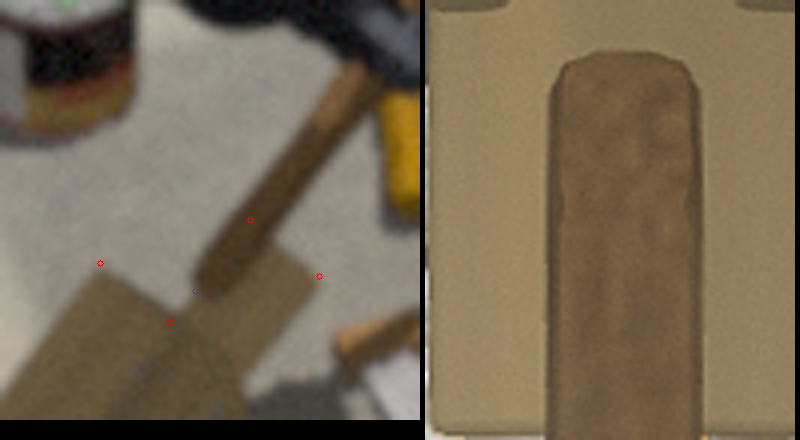

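The handle (centre 624) sits centred between the sleeve side walls (510 and 735, centre 622) and parallel to them. Inserting now.

Run:
```python
from h import *; from rig import ctrl; import cv2
print(ctrl.movel(W(0,.0025,.045),velocity=.06,stop_force=8)); o=ctrl.get_obs(); print(o["time"],R0.T@(o["ee_pos"]-p0),R0.T@o["force"])
print(ctrl.movel(W(0,.0025,.008),velocity=.02,stop_force=6)); o=ctrl.get_obs(); print(o["time"],R0.T@(o["ee_pos"]-p0),R0.T@o["force"],o["gripper_width"])
```

```text
False
12.9833 [-4.63229292e-05  2.45719394e-03  4.53725200e-02] [ 0.62739457 -0.5286153  -0.68951953]
True
14.0417 [-6.67812167e-05  2.37625308e-03  2.52445348e-02] [ 0.30880201 -0.85125913  4.81985455] 0.011926278112702762
```

Run:
```python
from h import *; from rig import ctrl; import cv2
ctrl.grip(.06); ctrl.hold(.5)
ctrl.movel(W(-.1,.0025,.0252),velocity=.1,stop_force=10); ctrl.movel(W(-.24,.0025,.0252)); 
ctrl.reach(np.array([.25,.35,.35]),np.diag([1,-1,-1.])); ctrl.hold(.5); print(ctrl.get_obs()["time"])
a=eyes.read_camera("scene");b=eyes.read_camera("top")
for n,i in(("scene",a),("top",b)): cv2.imwrite(f"pics/{n}9.png",i[:,:,::-1])
o=np.zeros((480,800,3),np.uint8); o[:468,:468]=cv2.resize(a[180:310,270:400],None,fx=3.6,fy=3.6,interpolation=2); o[:,475:795]=cv2.resize(b[150:300,255:355],None,fx=3.2,fy=3.2,interpolation=2)
cv2.imwrite("pics/g5.png",o[:,:,::-1])
for n,i in(("scene",a),("top",b)):
  d=cv2.absdiff(i[:,:,::-1],cv2.imread(f"pics/{n}0.png")).max(2); 
  for k,P in dict(tin=(.625,.29,.04),jar=(.457,.271,.04),tape=(.568,-.278,.01)).items():
    u=proj(n,np.array(P))[0].astype(int); print(n,k,np.percentile(d[u[1]-20:u[1]+20,u[0]-20:u[0]+20],[50,90]))
```

```text
21.775
scene tin [3. 7.]
scene jar [3. 6.]
scene tape [3. 6.]
top tin [2. 4.]
top jar [2. 5.]
top tape [2. 4.]
```

View pics/g5.png

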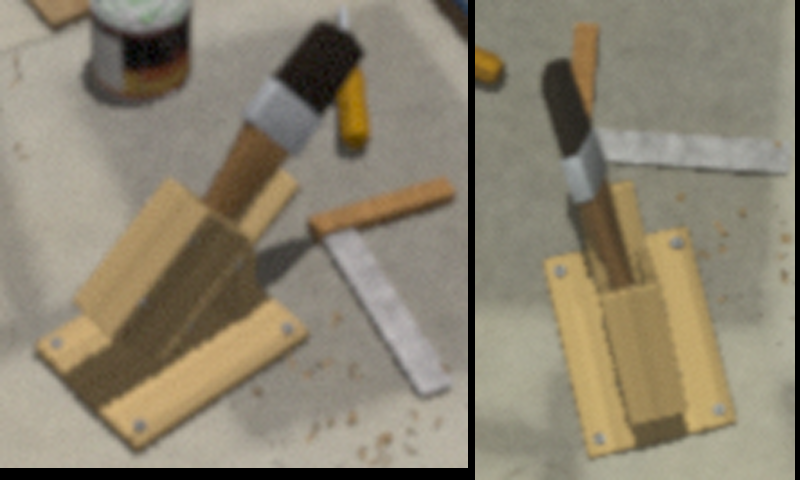

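Run:
```python
from h import *
S=lambda u,v:np.array([270+u/3.6,180+v/3.6]); t=lambda u,v:np.array([255+(u-475)/3.2,150+v/3.2])
for nm,a,b in(("tip",S(343,36),t(557,66)),("ferrule",S(282,112),t(583,160))):
    X,f=tri({"scene":a,"top":b}); print(nm,R0.T@(X-p0),f.round(1))
```

```text
tip [0.0146002  0.01379328 0.13623936] [ 0.3 -0.1 -0.1  0.2]
ferrule [0.00855663 0.01150212 0.07404257] [ 0. -0. -0.  0.]
```

Measured the same way, the bristle tip is at 136 mm, against 138 mm for the seated brush at the start. The handle end is therefore on the bottom, so I'm handing in.

Run:
```python
from rig import ticket,ctrl
print(ctrl.get_obs()["time"],ticket.finish_job())
```

```text
the job is handed in; nothing more can be done
21.875 None
```

The brush is back in the same pocket handle first, released, with its bristles out in the open, and I handed the job in at 21.9 s. No verdict was reported.

I gripped it at its middle, pulled it straight out along the pocket, turned it half a turn about the tool axis and pushed it in gently. The push stopped on a 6 N contact with the gripper 25 mm in front of the mouth, where about 26 mm was expected for a handle on the bottom. I then let go and moved the arm well clear.

**Last checks:**
- **Seating:** the bristle tip measures about 136 mm out of the mouth along the pocket. That puts the handle end about 95 mm in, 5 mm deeper than the pocket's 90 mm, so the cameras read about 5 mm off. The starting pose showed the same bias, reading 138 mm where about 143 mm was expected.
- **Bystanders:** the tin, jar and tape roll look unchanged between the first and last pictures, in both the scene and top views.
- **What disagreed:** before insertion, my first estimate of the pocket was about 2.5 mm off sideways. I corrected it from the wrist view. After release the brush leans slightly sideways as well as down onto the tongue.
- **Not checked:** I took no measurement that the brush was fully at rest beyond the pauses after release and before the last pictures.

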